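# Tip the cooling pan back level and open its air

### The job

One of the two sample coolers was left with its pan tipped nose-down over its blue tray. With the fingertips only, gently push the raised, wooden-handled end of that pan down until it sits level on its cooler again, then push the same cooler's air lever, the one with the ball knob on the side to the robot's right, all the way over to its far stop, away from the robot, without forcing it. Do not grip or lift the pan, and leave the other cooler and everything else on the bench alone.

Things in the scene. Friction and masses are not known exactly. Their poses are not given: they have to be found in the camera images.
- cooler_a: Cooler whose pan starts tipped: black steel fan box fixed to the bench, 150 mm wide, flat slatted top 120 mm high, then a slope falling to the far end; the two coolers swap places. Origin: on the bench under the middle of the pan's pivot, whose axis is along y at z = 115 mm. x to the pouring end (away from the robot, +-0.22 rad), y to its left, z up. Box from x = -125 to +100 mm.
- pan_a: Its metal pan, 0.45 to 0.7 kg: floor 170 x 140 mm, walls 45 mm, wooden handle near, pouring lip far. A 10 mm rod under it lies loose in two open-topped slots, so it rocks and could be lifted out. Origin: middle of the rod; x to the lip, y along the rod, z up when level. Walls x -85 to 85, rim z 53, lip to x 125 mm. Starts tipped 0.70 rad nose-down; 1 to 3 N on the handle turns it.
- handle_a (a point): Middle of pan_a's handle, a straight round bar 24 mm thick along the pan's x, from 60 mm on the pan's side of this point to 60 mm beyond it. Level: 145 mm above the bench, 145 mm nearer the robot than the pivot; at the start about 231 mm up and 92 mm nearer. Past half-way the pan drops level by itself onto rubber rests and stays; pressing on then with over 20 N starts to lever the rod up.
- valve_a: cooler_a's air lever: flat steel arm on the right-hand side (-y) of the box, with a black ball knob 24 mm across, 85 mm from the hinge. Origin: the hinge, along the cooler's y at x = -60, y = -108, z = 75 mm of the cooler; z along the arm to the knob. It stays where it is left; moving it takes 1 to 2 N at the knob; both stops are hard.
- air_a (a joint): Angle of that lever, rad: 0 at the near stop, where the arm leans 0.6 rad from upright towards the robot (shut); 1.2 at the far stop, leaning 0.6 rad away from the robot (open). Starts at 0 to 0.1.
- knob_a (a point): Centre of the ball knob of cooler_a's air lever: 145 mm above the bench at either stop, 160 mm half-way; 96 mm from stop to stop.
- cooler_b: The neighbour, same kind and frame as cooler_a, also with a pan, an air lever and a blue tray; to be left alone.
- pan_b: The neighbour's pan, same kind and frame as pan_a; level from the start, to be left alone.
- air_b (a joint): Angle of cooler_b's air lever, same kind and sense as air_a; starts at 1.1 to 1.2 (open), to be left alone.
- tray_a: Bystander: shallow blue plastic sample tray 140 x 110 mm, 24 mm high, on the bench just beyond cooler_a's pouring end. Origin: on the bench, middle of its near short edge.
- tray_b: Bystander: the same tray beyond cooler_b's pouring end. Origin: on the bench, middle of its near short edge.
- tin: Bystander: closed upright sample tin, 60 mm across, 95 mm high, standing between the two coolers' pouring ends. Origin: centre of its underside.
- bowl: Bystander: white cupping bowl, 96 mm across, 62 mm high, to the right of the coolers. Origin: centre of its underside.
- brush: Bystander: flat brush with a wooden handle, 190 mm long, lying left of the coolers. Origin: its underside, near the middle.
- spoon: Bystander: steel cupping spoon, 160 mm long, lying right of the coolers. Origin: its underside, near the middle.
- jar: Bystander: glass jar with a black cap, 72 mm across, 110 mm high, left of the coolers at the back. Origin: centre of its underside.

How it is judged:
By the outcome, as a careful person would: the job done as asked, in the order asked, and still so for the second after the job is handed in, with the robot touching nothing.
It also fails if it takes over 42 s, if anything falls off the work surface, if the arm or the gripper's body presses on something with over 40 N, if the wrist force passes 120 N, or if a joint passes its speed limit or range.

### The arm

A 7-joint arm with a two-finger parallel gripper is mounted at the origin on the work surface. World frame = base frame: x ahead of the robot, y to its left, z up, the work surface at z = 0. Lengths are in m, angles in degrees, forces in N, time in s.
With the tool pointing down it reaches from about 0.425 to 0.975 m from the base axis. Payload 16.7 kg.
Tool frame: the origin (TCP) lies on the centre line of the jaws, within the pads' length; the fingertips stand 8 mm ahead of it and the grasp point (between the pads) lies 11 mm behind it; z points along the fingers, y is the line along which they close (so a half turn about z gives the same grasp; the last joint's range is limited). The gripper opens to 85 mm and grips with 20 to 120 N. Pads are 22 mm wide; open, the fingers measure 114 mm over their backs; the gripper's body (76 mm by 85 mm) begins 54 mm behind the grasp point. The pads swing forward as they close: fully open they stand 13 mm farther back than shut.
Start: joints at [-82.878, 24.414, 4.234, 92.017, -1.954, 63.644, -3.845], TCP at [0.183, 0.65, 0.239] pointing down, gripper open.
Joint ranges: [-163.25, 163.25], [-28.42, 122.38], [-70.27, 78.77], [12.13, 141.07], [-58.53, 238.53], [9.26, 117.41], [-156.51, 156.51]. Speed limits (degrees/s): [108.29, 108.29, 136.94, 136.94, 172.46, 172.46, 172.46].

### API

Orientations are given as a 3x3 rotation matrix whose columns are the frame's x, y, z axes.
In Python, from rig import manip gives the robot as it stands.
- The arm moves only by the tool jog_arm, never from a script. Its arguments are lists of equal length, an entry for each row: "offset": the shift along the tool's x, y, z in m, a list of three; "rot": the turn, a rotation vector about the tool's x, y, z in rad, a list of three; "gripper": the opening in per cent of the stroke, from 0 (shut) to 100 (fully open). In form: {"offset": [[tx, ty, tz], ...], "rot": [[wx, wy, wz], ...], "gripper": [gripper, ...]}. A call has exactly 5 rows; each row is the pose to reach, as a shift and turn from the pose commanded when the call began, along the tool's axes at that moment; what a row does not reach only later rows make up. A row lasts 1/10 s, in which the tool goes at most 50 mm and 8.59 degrees, less where a joint would pass 70% of its speed; a pose out of reach is approached as far as the arm can. A call with a gripper value outside its range is refused whole. The fingers move at their own pace and stop on an object; "grip_force" is the grip in N (left out, the last holds). Time passes only in rows, so rows that repeat a pose let the fingers close, or fill a call up. It gives the time, the measured TCP pose, the force, the opening and the grip force at its end, in the units of the state.
- manip.get_state(): the state, without advancing time (a new reading comes with each control period).
- manip.grab_frame(name): name is "side" or "top" or "wrist"; returns the picture (384x512x3 uint8, blue, green, red); there is no depth.
- manip.calibration(name): a dict with "intrinsics" (3x3 intrinsics, pixels), "T" (4x4, takes a point from camera to world coordinates). Camera axes: x right, y up, looking along -z (the intrinsics and any distortion apply to the point x, -y, -z); pixel columns grow to the right and rows downward; lengths in m; the calibration is good to about 2 mm. The wrist camera is an equidistant fisheye: a pixel r from the principal point sees the ray r / f radians off the axis. A picture is of the moment at which its call begins: read the wrist's pose just before it. calibration takes no time and is no camera call; for the wrist camera it gives the pose at the moment of the call.
- manip.sign_off(): hands the job in; it is judged then, once.
Trained networks look in the newest picture that a camera, given by its name, has taken for a name from the list of things; names that differ only in an ending like _2 or _b are one class to them, and where a whole thing is asked for, a point or a joint stands for the part that bears it (a point fixed in the world has none). Each returns a list of dicts, best first, with "conf" (0 to 1); they miss things now and then, are a little off and sometimes report something else, mostly with a low value. They report only what shows in the picture. A call takes as long as a camera call.
- manip.recognise(name, camera): "box" ([left, top, right, bottom] in pixels, round what is visible of it).
- manip.place_of(name, camera): "uv" ([column, row] in pixels: a listed point, or the origin of a listed thing).
The state is a dict: "time_s": time; "joint_pos": joint angles; "qd": joint speeds; "tau": joint torques, N m; "eef_pos": TCP position; "tcp_rot": TCP orientation; "ft_force": force on the tool from outside, world axes, zero at the start; "ft_torque": the same for the moment, N m; "opening": finger opening in m; "grasp_force": force on a finger pad.
Only numpy, scipy, OpenCV 4.12 (cv2) and the standard library are available. Lean on these libraries where they do the work, as an engineer would, in place of code of your own. Each camera call takes 0.05 s, during which the arm holds its last target. There are 200 camera calls.

## Working session

There is one attempt and no reset: what is moved stays moved. The work goes in short steps, Python scripts to look and compute and a tool call to move; the robot and the scene stay as the last step left them, time stands still between calls to the robot, and variables do not carry over. Pictures are saved under pics/ and viewed, at most 12 in all, crops included, and the job is handed in when it is done.

Besides the shell and the picture viewer there is one more tool, called after "Emit:" by a JSON object that holds its "fn" and its "kwargs". jog_arm: Moves the arm, as the interface text tells. Its arguments: {"type":"object","properties":{"offset":{"type":"array","items":{"type":"array","items":{"type":"number"}}},"rot":{"type":"array","items":{"type":"array","items":{"type":"number"}}},"gripper":{"type":"array","items":{"type":"number"}},"grip_force":{"type":"number"}},"required":["offset","rot","gripper"]}

```bash
mkdir -p pics
cat > h.py <<'E'
from rig import manip
import numpy as np, cv2
def ray(cam,uv):
    c=manip.calibration(cam);K=np.array(c["intrinsics"]);T=np.array(c["T"])
    p=np.linalg.inv(K)@[uv[0],uv[1],1]
    d=T[:3,:3]@np.array([p[0],-p[1],-1.]); return T[:3,3],d/np.linalg.norm(d)
def at_z(cam,uv,z):
    o,d=ray(cam,uv); return o+d*(z-o[2])/d[2]
def tri(a,b):
    A=0;B=0
    for o,d in(a,b):
        P=np.eye(3)-np.outer(d,d);A=A+P;B=B+P@o
    return np.linalg.solve(A,B)
E
python3 - <<'E'
from h import *
np.set_printoptions(precision=3,suppress=True)
ims=[]
for c in("side","top"):
    im=manip.grab_frame(c);ims.append(im);cv2.imwrite(f"pics/{c}0.png",im)
    k=manip.calibration(c);print(c,np.array(k["intrinsics"]).round(1).tolist(),np.array(k["T"]).round(3).tolist(),[x for x in k if x not in("intrinsics","T")])
    for n in("handle_a","knob_a","cooler_a","pan_a","valve_a","tray_a","tin"):
        print(c,n,[(np.round(r["uv"],1).tolist(),round(r["conf"],2)) for r in manip.place_of(n,c)])
s=manip.get_state();print(s["time_s"],s["eef_pos"],s["tcp_rot"],s["ft_force"])
E
```

```text
side [[443.2, 0.0, 260.2], [0.0, 443.2, 194.0], [0.0, 0.0, 1.0]] [[0.997, 0.056, -0.056, 0.52], [-0.079, 0.692, -0.717, -1.136], [-0.002, 0.719, 0.695, 1.232], [0.0, 0.0, 0.0, 1.0]] []
side handle_a [([247.4, 207.4], 0.82), ([237.4, 153.6], 0.3)]
side knob_a [([242.7, 250.6], 0.42)]
side cooler_a [([254.5, 190.1], 0.8), ([278.8, 254.1], 0.64)]
side pan_a [([275.6, 234.0], 0.76), ([256.8, 167.5], 0.62)]
side valve_a [([259.1, 268.1], 0.64)]
side tray_a [([308.0, 260.6], 0.98), ([282.0, 193.6], 0.64)]
side tin [([301.9, 216.7], 0.68), ([248.6, 210.1], 0.65)]
top [[371.5, 0.0, 261.3], [0.0, 371.5, 186.5], [0.0, 0.0, 1.0]] [[0.038, 0.977, -0.208, 0.361], [-0.999, 0.039, -0.003, -0.031], [0.005, 0.208, 0.978, 1.324], [0.0, 0.0, 0.0, 1.0]] []
top handle_a [([308.5, 199.5], 0.89), ([306.7, 178.1], 0.7)]
top knob_a [([336.8, 215.7], 0.43)]
top cooler_a [([304.5, 187.1], 0.96)]
top pan_a [([203.4, 189.8], 0.95), ([307.6, 177.5], 0.62)]
top valve_a [([332.8, 206.3], 0.54)]
top tray_a [([214.7, 162.3], 0.68), ([308.0, 154.8], 0.56)]
top tin [([254.3, 153.3], 0.62), ([140.6, 215.5], 0.43)]
0.8 [0.183 0.65  0.239] [[-0.963  0.27  -0.   ]
 [ 0.27   0.963 -0.   ]
 [ 0.    -0.    -1.   ]] [-0.111 -1.666  0.446]
```

View pics/side0.png

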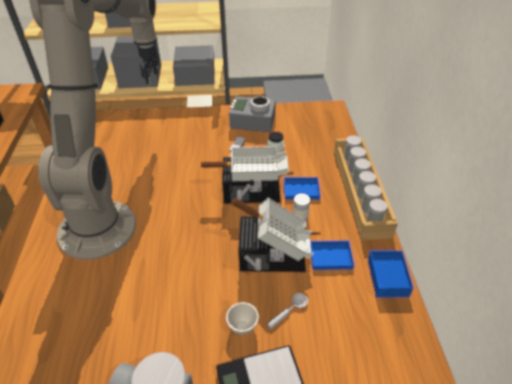

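View pics/top0.png

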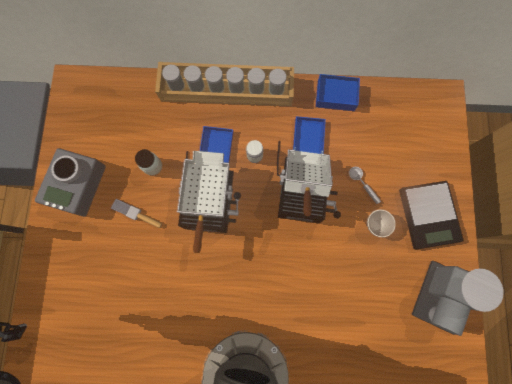

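The right-hand cooler (top view, near (307,190)) is the tipped one. Its handle is near (308,200) and its knob near (337,215). Triangulating and zooming in.

Run:
```python
from h import *
np.set_printoptions(precision=3,suppress=True)
P=lambda a,b:tri(ray("side",a),ray("top",b))
print("handle",P((247.4,207.4),(308.5,199.5)))
print("knob",P((242.7,250.6),(336.8,215.7)))
print("pan",P((275.6,234.0),(307.6,177.5)))
print("cooler",at_z("side",(278.8,254.1),0),at_z("top",(304.5,187.1),0))
print("valve",P((259.1,268.1),(332.8,206.3)))
print("tray",at_z("side",(308,260.6),0),at_z("top",(308,154.8),0))
a=cv2.imread("pics/top0.png")[130:250,160:360];b=cv2.imread("pics/side0.png")[130:280,195:345]
cv2.imwrite("pics/crop.png",np.vstack([cv2.resize(a,(500,300),interpolation=cv2.INTER_CUBIC),cv2.resize(b,(500,300)[:1]*1+(300,),interpolation=cv2.INTER_CUBIC)]) if 0 else cv2.resize(a,(800,480),interpolation=cv2.INTER_CUBIC))
```

```text
handle [ 0.556 -0.169  0.241]
knob [ 0.528 -0.27   0.153]
pan [ 0.649 -0.18   0.121]
cooler [ 0.659 -0.171  0.   ] [ 0.646 -0.184  0.   ]
valve [ 0.576 -0.274  0.063]
tray [ 0.757 -0.208  0.   ] [ 0.769 -0.195  0.   ]
```

View pics/crop.png

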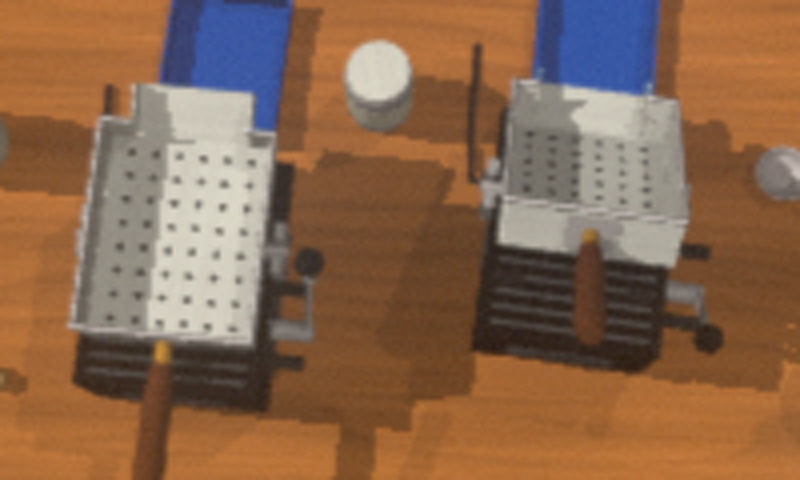

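Estimated pose of cooler_a: pivot at about (0.649, -0.180), yaw about -0.13 rad. The handle and knob agree with that. I'll go high and around first, closing the gripper and aligning with the cooler.

Emit:
{"fn": "jog_arm", "kwargs": {"offset": [[-0.23,-0.07,-0.11],[-0.23,-0.07,-0.11],[-0.23,-0.07,-0.11],[-0.23,-0.07,-0.11],[-0.23,-0.07,-0.11]], "rot": [[0,0,-0.143],[0,0,-0.143],[0,0,-0.143],[0,0,-0.143],[0,0,-0.143]], "gripper": [0,0,0,0,0]}}

```text
time_s: 1.3
eef_pos: [0.3754, 0.526, 0.3444]
tcp_rot: [[-0.991, 0.13, 0.0], [0.13, 0.991, 0.0], [-0.0, 0.0, -1.0]]
ft_force: [0.4, 1.4, -0.0]
opening: 0.0121
grasp_force: 0.0
```

```bash
cat >> h.py <<'E'
np.set_printoptions(precision=3,suppress=True)
def to(*p):
    s=manip.get_state();R=np.array(s["tcp_rot"]);e=np.array(s["eef_pos"])
    print("t",s["time_s"],"pos",e,"tx",R[:,0],"F",np.array(s["ft_force"]),"open",s["opening"])
    for q in p: print(q,"offset",R.T@(np.array(q)-e))
E
python3 -c "
from h import *
to((.50,.25,.36),(.52,-.165,.34))"
```

```text
t 1.3 pos [0.375 0.526 0.344] tx [-0.991  0.13  -0.   ] F [ 0.351  1.418 -0.001] open 0.01206207501107443
(0.5, 0.25, 0.36) offset [-0.16  -0.257 -0.016]
(0.52, -0.165, 0.34) offset [-0.234 -0.666  0.004]
```

Emit:
{"fn": "jog_arm", "kwargs": {"offset": [[-0.13,-0.21,-0.016],[-0.13,-0.21,-0.016],[-0.13,-0.21,-0.016],[-0.13,-0.21,-0.016],[-0.13,-0.21,-0.016]], "rot": [[0,0,0],[0,0,0],[0,0,0],[0,0,0],[0,0,0]], "gripper": [0,0,0,0,0]}}

```text
time_s: 1.8
eef_pos: [0.4761, 0.2999, 0.3598]
tcp_rot: [[-0.991, 0.131, 0.0], [0.131, 0.991, 0.0], [-0.0, 0.001, -1.0]]
ft_force: [1.0, -0.4, 0.6]
opening: -0.0002
grasp_force: 0.0
```

Emit:
{"fn": "jog_arm", "kwargs": {"offset": [[-0.05,-0.236,0],[-0.05,-0.236,0],[-0.05,-0.236,0],[-0.05,-0.236,0],[-0.05,-0.236,0]], "rot": [[0,0,0],[0,0,0],[0,0,0],[0,0,0],[0,0,0]], "gripper": [0,0,0,0,0]}}

```text
time_s: 2.3
eef_pos: [0.4941, 0.0587, 0.3597]
tcp_rot: [[-0.991, 0.132, 0.001], [0.132, 0.991, 0.0], [-0.001, 0.001, -1.0]]
ft_force: [1.2, -0.6, 0.6]
opening: -0.0001
grasp_force: 0.0
```

Emit:
{"fn": "jog_arm", "kwargs": {"offset": [[-0.04,-0.2,0],[-0.04,-0.2,0],[-0.04,-0.2,0],[-0.04,-0.2,0],[-0.04,-0.2,0]], "rot": [[0,0,0],[0,0,0],[0,0,0],[0,0,0],[0,0,0]], "gripper": [0,0,0,0,0]}}

```text
time_s: 2.8
eef_pos: [0.507, -0.1482, 0.3599]
tcp_rot: [[-0.99, 0.138, 0.001], [0.138, 0.99, -0.002], [-0.001, -0.001, -1.0]]
ft_force: [0.7, 1.3, -0.2]
opening: 0.0003
grasp_force: 0.0
```

```bash
cat >> h.py <<'E'
def wray(c,uv):
    K=np.array(c["intrinsics"]);T=np.array(c["T"])
    v=np.array([uv[0]-K[0,2],uv[1]-K[1,2]]);r=np.linalg.norm(v);th=r/K[0,0]
    d=np.array([*(v/r*np.sin(th)),np.cos(th)]);d=T[:3,:3]@(d*[1,-1,-1]);return T[:3,3],d
E
python3 - <<'E'
from h import *
to((.535,-.166,.29))
c=manip.calibration("wrist");im=manip.grab_frame("wrist");cv2.imwrite("pics/w0.png",im)
print(np.array(c["T"])[:3,3])
for n,z in(("handle_a",.231),("knob_a",.145),("valve_a",.075),("pan_a",.115),("tray_a",0)):
    for r in manip.place_of(n,"wrist"):
        o,d=wray(c,r["uv"]);print(n,np.round(r["uv"]),round(r["conf"],2),o+d*(z-o[2])/d[2])
E
```

```text
t 2.8 pos [ 0.507 -0.148  0.36 ] tx [-0.99   0.138 -0.001] F [ 0.662  1.286 -0.192] open 0.00032457417792943453
(0.535, -0.166, 0.29) offset [-0.03  -0.014  0.07 ]
[ 0.432 -0.139  0.493]
handle_a [242. 234.] 0.84 [ 0.552 -0.17   0.231]
knob_a [162. 198.] 0.76 [ 0.53  -0.274  0.145]
valve_a [179. 212.] 0.75 [ 0.575 -0.28   0.075]
pan_a [454. 196.] 0.7 [0.597 0.152 0.115]
```

View pics/w0.png

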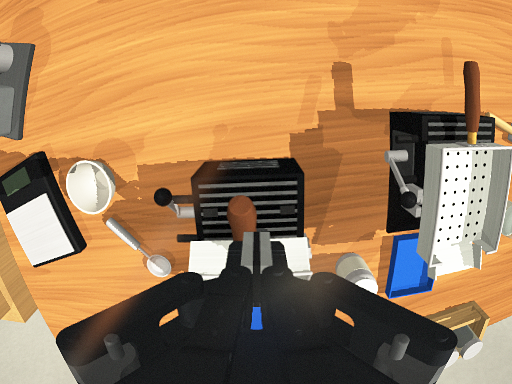

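The wrist view agrees with the estimate: handle at (242,230), knob at (162,198), and the box edges line up with the tool. Next I'll move over the outer half of the handle.

Emit:
{"fn": "jog_arm", "kwargs": {"offset": [[-0.032,-0.016,0.01],[-0.032,-0.016,0.03],[-0.032,-0.016,0.05],[-0.032,-0.016,0.06],[-0.032,-0.016,0.06]], "rot": [[0,0,0],[0,0,0],[0,0,0],[0,0,0],[0,0,0]], "gripper": [0,0,0,0,0]}}

```text
time_s: 3.6
eef_pos: [0.5371, -0.1608, 0.2984]
tcp_rot: [[-0.992, 0.129, -0.002], [0.129, 0.992, 0.0], [0.002, -0.0, -1.0]]
ft_force: [0.2, 0.5, 0.4]
opening: 0.0001
grasp_force: 0.0
```

Emit:
{"fn": "jog_arm", "kwargs": {"offset": [[0,0,0.006],[0,0,0.012],[0,0,0.018],[0.001,0,0.024],[0.002,0,0.03]], "rot": [[0,0,0],[0,0,0],[0,0,0],[0,0,0],[0,0,0]], "gripper": [0,0,0,0,0]}}

```text
time_s: 4.1
eef_pos: [0.5354, -0.1617, 0.2689]
tcp_rot: [[-0.991, 0.131, 0.0], [0.131, 0.991, 0.0], [-0.0, 0.0, -1.0]]
ft_force: [-0.1, -0.7, -0.2]
opening: -0.0001
grasp_force: 0.1
```

Run:
```python
from h import *
to()
cv2.imwrite("pics/w1.png",manip.grab_frame("wrist"));cv2.imwrite("pics/s1.png",cv2.resize(manip.grab_frame("side")[130:280,195:345],(600,600),interpolation=cv2.INTER_CUBIC))
print([ (r["uv"],r["conf"]) for r in manip.place_of("handle_a","side")])
```

```text
t 4.1 pos [ 0.535 -0.162  0.269] tx [-0.991  0.131 -0.   ] F [-0.061 -0.73  -0.244] open -6.947369181199069e-05
[([242.8, 211.7], 0.57)]
```

View pics/s1.png

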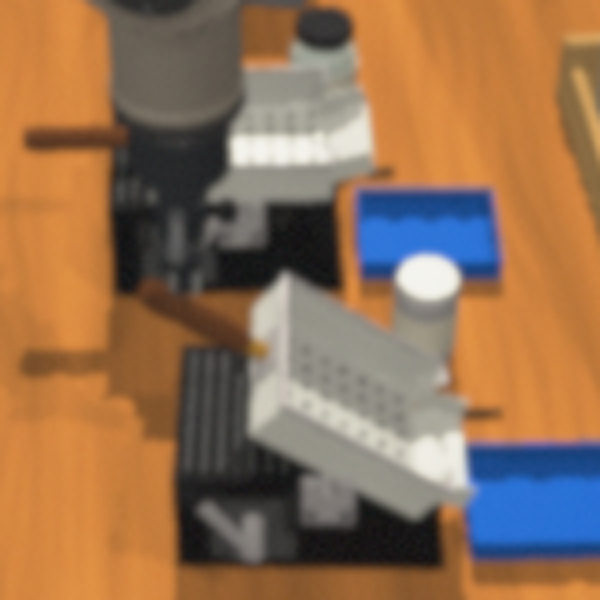

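The tip is at the handle's top near crop (180,285), about 6 mm too far left. I'll centre it, then press down slowly.

Emit:
{"fn": "jog_arm", "kwargs": {"offset": [[0,-0.003,-0.006],[0,-0.007,-0.006],[0,-0.007,0],[0,-0.007,0.004],[0.001,-0.007,0.008]], "rot": [[0,0,0],[0,0,0],[0,0,0],[0,0,0],[0,0,0]], "gripper": [0,0,0,0,0]}}

```text
time_s: 4.75
eef_pos: [0.5334, -0.1684, 0.2607]
tcp_rot: [[-0.991, 0.13, -0.001], [0.13, 0.991, -0.0], [0.001, -0.0, -1.0]]
ft_force: [-0.4, -0.4, 0.2]
opening: -0.0001
grasp_force: 0.1
```

Emit:
{"fn": "jog_arm", "kwargs": {"offset": [[0.001,0,0.004],[0.002,0,0.008],[0.003,0,0.012],[0.004,0,0.016],[0.005,0,0.02]], "rot": [[0,0,0],[0,0,0],[0,0,0],[0,0,0],[0,0,0]], "gripper": [0,0,0,0,0]}}

```text
time_s: 5.25
eef_pos: [0.5285, -0.1678, 0.241]
tcp_rot: [[-0.991, 0.13, -0.0], [0.13, 0.991, -0.0], [0.0, -0.0, -1.0]]
ft_force: [-0.4, -0.4, 0.4]
opening: -0.0004
grasp_force: 0.0
```

Run:
```python
from h import *
to()
cv2.imwrite("pics/s2.png",cv2.resize(manip.grab_frame("side")[130:280,195:345],(600,600),interpolation=cv2.INTER_CUBIC))
```

```text
t 5.25 pos [ 0.529 -0.168  0.241] tx [-0.991  0.13   0.   ] F [-0.413 -0.393  0.426] open -0.0003698508962364605
```

View pics/s2.png

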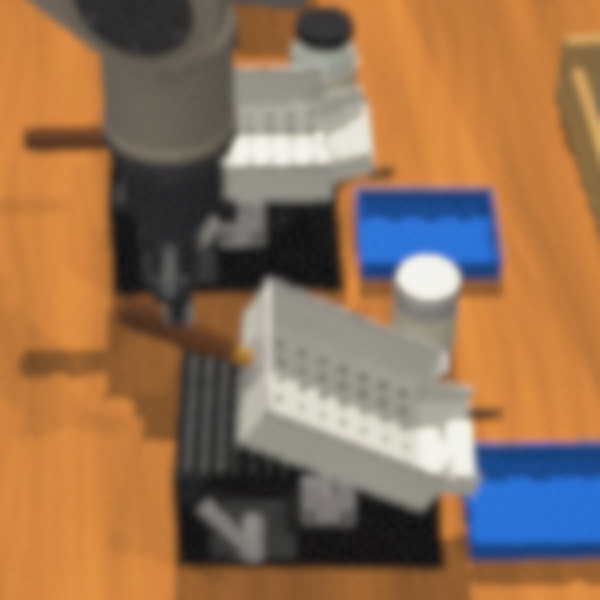

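The tip is on the handle at crop (178,318) and the pan is turning with it under low force. I'll keep going slowly.

Emit:
{"fn": "jog_arm", "kwargs": {"offset": [[0.001,0,0.004],[0.002,0,0.008],[0.003,0,0.012],[0.004,0,0.016],[0.005,0,0.02]], "rot": [[0,0,0],[0,0,0],[0,0,0],[0,0,0],[0,0,0]], "gripper": [0,0,0,0,0]}}

```text
time_s: 5.8
eef_pos: [0.5236, -0.1672, 0.221]
tcp_rot: [[-0.991, 0.131, -0.0], [0.131, 0.991, -0.0], [0.0, -0.0, -1.0]]
ft_force: [-0.7, -0.7, 0.8]
opening: 0.0002
grasp_force: 0.0
```

Emit:
{"fn": "jog_arm", "kwargs": {"offset": [[0.001,0,0.004],[0.002,0,0.008],[0.003,0,0.012],[0.004,0,0.016],[0.005,0,0.02]], "rot": [[0,0,0],[0,0,0],[0,0,0],[0,0,0],[0,0,0]], "gripper": [0,0,0,0,0]}}

```text
time_s: 6.3
eef_pos: [0.5186, -0.1665, 0.201]
tcp_rot: [[-0.991, 0.13, -0.0], [0.13, 0.991, -0.0], [0.0, -0.0, -1.0]]
ft_force: [-0.5, -0.0, 0.6]
opening: 0.0001
grasp_force: 0.0
```

Emit:
{"fn": "jog_arm", "kwargs": {"offset": [[0.001,0,0.003],[0.002,0,0.006],[0.003,0,0.009],[0.004,0,0.012],[0.004,0,0.012]], "rot": [[0,0,0],[0,0,0],[0,0,0],[0,0,0],[0,0,0]], "gripper": [0,0,0,0,0]}}

```text
time_s: 6.8
eef_pos: [0.5144, -0.1659, 0.189]
tcp_rot: [[-0.991, 0.131, -0.001], [0.131, 0.991, 0.0], [0.001, -0.0, -1.0]]
ft_force: [-0.3, -0.3, 0.2]
opening: -0.0002
grasp_force: 0.0
```

Run:
```python
from h import *
to()
cv2.imwrite("pics/s3.png",cv2.resize(manip.grab_frame("side")[130:280,195:345],(600,600),interpolation=cv2.INTER_CUBIC))
```

```text
t 6.8 pos [ 0.514 -0.166  0.189] tx [-0.991  0.131  0.001] F [-0.349 -0.312  0.246] open -0.00017645714532976784
```

View pics/s3.png

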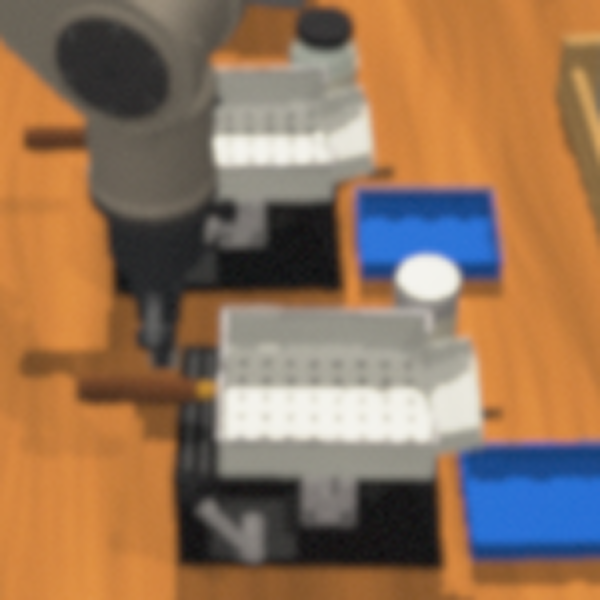

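The pan is now level in the same pose as the neighbour's, with the tip clear above the handle. Next I'll lift, go round to the near side of the knob, and come down.

Emit:
{"fn": "jog_arm", "kwargs": {"offset": [[0,0,-0.03],[0.004,-0.03,-0.04],[0.01,-0.07,-0.04],[0.01,-0.104,-0.04],[0.01,-0.104,-0.04]], "rot": [[0,0,0],[0,0,0],[0,0,0],[0,0,0],[0,0,0]], "gripper": [0,0,0,0,0]}}

```text
time_s: 7.35
eef_pos: [0.4899, -0.2724, 0.23]
tcp_rot: [[-0.991, 0.136, 0.001], [0.136, 0.991, -0.002], [-0.001, -0.002, -1.0]]
ft_force: [0.6, 0.2, 0.4]
opening: -0.0001
grasp_force: 0.0
```

Run:
```python
from h import *
c=manip.calibration("wrist");im=manip.grab_frame("wrist");cv2.imwrite("pics/w2.png",im)
for n,z in(("knob_a",.145),("valve_a",.075),("handle_a",.145)):
    for r in manip.place_of(n,"wrist"):
        o,d=wray(c,r["uv"]);print(n,np.round(r["uv"]),round(r["conf"],2),o+d*(z-o[2])/d[2])
to((.49,-.268,.142))
```

```text
knob_a [262. 246.] 0.44 [ 0.528 -0.274  0.145]
handle_a [390. 195.] 0.7 [ 0.499 -0.164  0.145]
t 7.55 pos [ 0.492 -0.267  0.229] tx [-0.992  0.13   0.   ] F [ 0.18  0.48 -0.79] open 0.00014542731997190227
(0.49, -0.268, 0.142) offset [ 0.001 -0.001  0.087]
```

View pics/w2.png

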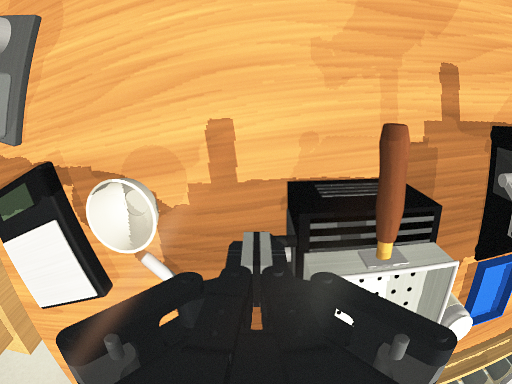

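The handle's level position checks out, and the fingers at (258,240) hide the knob directly ahead of them. Descending on the near side, with a small extra setback.

Emit:
{"fn": "jog_arm", "kwargs": {"offset": [[0.005,-0.003,0.02],[0.005,-0.003,0.04],[0.005,-0.003,0.06],[0.005,-0.003,0.08],[0.005,-0.003,0.087]], "rot": [[0,0,0],[0,0,0],[0,0,0],[0,0,0],[0,0,0]], "gripper": [0,0,0,0,0]}}

```text
time_s: 8.05
eef_pos: [0.4856, -0.2686, 0.1407]
tcp_rot: [[-0.992, 0.129, -0.002], [0.129, 0.992, 0.001], [0.002, 0.001, -1.0]]
ft_force: [-0.3, -0.1, 0.1]
opening: 0.0004
grasp_force: 0.0
```

Emit:
{"fn": "jog_arm", "kwargs": {"offset": [[-0.006,0,0],[-0.012,0,0],[-0.018,0,0],[-0.024,0,0],[-0.03,0,0]], "rot": [[0,0,0],[0,0,0],[0,0,0],[0,0,0],[0,0,0]], "gripper": [0,0,0,0,0]}}

```text
time_s: 8.55
eef_pos: [0.5161, -0.2741, 0.1427]
tcp_rot: [[-0.991, 0.13, 0.0], [0.13, 0.991, 0.0], [0.0, 0.0, -1.0]]
ft_force: [-3.3, 1.1, 2.0]
opening: 0.0001
grasp_force: 1.7
```

Emit:
{"fn": "jog_arm", "kwargs": {"offset": [[-0.006,0,0],[-0.012,0,0],[-0.018,0,0],[-0.024,0,0],[-0.03,0,0]], "rot": [[0,0,0],[0,0,0],[0,0,0],[0,0,0],[0,0,0]], "gripper": [0,0,0,0,0]}}

```text
time_s: 9.05
eef_pos: [0.546, -0.2781, 0.1423]
tcp_rot: [[-0.991, 0.13, 0.0], [0.13, 0.991, -0.0], [-0.0, -0.0, -1.0]]
ft_force: [-1.2, 0.8, 0.6]
opening: 0.0003
grasp_force: 0.8
```

Run:
```python
from h import *
to((.528+.095-.023,-.274-.0125+.003,.142))
cv2.imwrite("pics/s4.png",cv2.resize(manip.grab_frame("side")[130:280,195:345],(600,600),interpolation=cv2.INTER_CUBIC))
```

```text
t 9.05 pos [ 0.546 -0.278  0.142] tx [-0.991  0.13  -0.   ] F [-1.239  0.788  0.647] open 0.00025689138054579234
(0.6, -0.28350000000000003, 0.142) offset [-0.054  0.002  0.   ]
```

View pics/s4.png

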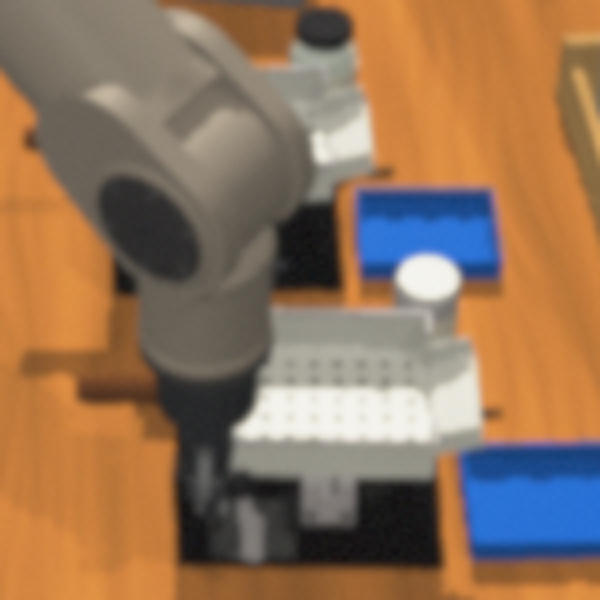

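The lever is upright at crop (245,525) and being pushed at about 1.5 N. I'll continue, slowing towards the stop.

Emit:
{"fn": "jog_arm", "kwargs": {"offset": [[-0.006,0,0],[-0.012,0,0],[-0.018,0,0],[-0.024,0,0],[-0.03,0,0]], "rot": [[0,0,0],[0,0,0],[0,0,0],[0,0,0],[0,0,0]], "gripper": [0,0,0,0,0]}}

```text
time_s: 9.6
eef_pos: [0.5756, -0.2818, 0.1422]
tcp_rot: [[-0.991, 0.13, -0.0], [0.13, 0.991, 0.0], [0.0, 0.0, -1.0]]
ft_force: [-1.5, 0.7, -0.6]
opening: 0.0003
grasp_force: 0.6
```

Emit:
{"fn": "jog_arm", "kwargs": {"offset": [[-0.002,0,0],[-0.005,0,0],[-0.008,0,0],[-0.011,0,0],[-0.014,0,0]], "rot": [[0,0,0],[0,0,0],[0,0,0],[0,0,0],[0,0,0]], "gripper": [0,0,0,0,0]}}

```text
time_s: 10.1
eef_pos: [0.5892, -0.2838, 0.1424]
tcp_rot: [[-0.991, 0.131, 0.0], [0.131, 0.991, -0.0], [-0.0, -0.0, -1.0]]
ft_force: [-1.4, 0.4, 0.0]
opening: 0.0001
grasp_force: 0.6
```

Emit:
{"fn": "jog_arm", "kwargs": {"offset": [[-0.001,0,0],[-0.002,0,0],[-0.003,0,0],[-0.004,0,0],[-0.004,0,0]], "rot": [[0,0,0],[0,0,0],[0,0,0],[0,0,0],[0,0,0]], "gripper": [0,0,0,0,0]}}

```text
time_s: 10.6
eef_pos: [0.5931, -0.2842, 0.1424]
tcp_rot: [[-0.991, 0.13, 0.0], [0.13, 0.991, -0.0], [-0.0, -0.0, -1.0]]
ft_force: [-0.8, 0.4, 0.2]
opening: 0.0005
grasp_force: 0.3
```

Emit:
{"fn": "jog_arm", "kwargs": {"offset": [[-0.001,0,0],[-0.002,0,0],[-0.003,0,0],[-0.003,0,0],[-0.003,0,0]], "rot": [[0,0,0],[0,0,0],[0,0,0],[0,0,0],[0,0,0]], "gripper": [0,0,0,0,0]}}

```text
time_s: 11.1
eef_pos: [0.5961, -0.2846, 0.1424]
tcp_rot: [[-0.991, 0.13, 0.0], [0.13, 0.991, -0.0], [-0.0, -0.0, -1.0]]
ft_force: [0.0, 0.1, 0.2]
opening: -0.0002
grasp_force: 0.1
```

Emit:
{"fn": "jog_arm", "kwargs": {"offset": [[-0.0005,0,0],[-0.001,0,0],[-0.0015,0,0],[-0.002,0,0],[-0.002,0,0]], "rot": [[0,0,0],[0,0,0],[0,0,0],[0,0,0],[0,0,0]], "gripper": [0,0,0,0,0]}}

```text
time_s: 11.6
eef_pos: [0.598, -0.2849, 0.1423]
tcp_rot: [[-0.991, 0.13, -0.0], [0.13, 0.991, -0.0], [0.0, -0.0, -1.0]]
ft_force: [-0.6, 1.2, 1.0]
opening: 0.0003
grasp_force: 0.3
```

Emit:
{"fn": "jog_arm", "kwargs": {"offset": [[-0.0005,0,0],[-0.001,0,0],[-0.0015,0,0],[-0.002,0,0],[-0.002,0,0]], "rot": [[0,0,0],[0,0,0],[0,0,0],[0,0,0],[0,0,0]], "gripper": [0,0,0,0,0]}}

```text
time_s: 12.1
eef_pos: [0.6, -0.2852, 0.1423]
tcp_rot: [[-0.991, 0.13, -0.0], [0.13, 0.991, -0.0], [-0.0, -0.0, -1.0]]
ft_force: [-0.3, -0.4, 0.4]
opening: 0.0003
grasp_force: 0.3
```

Run:
```python
from h import *
to()
a=manip.grab_frame("side")[200:280,225:325]
cv2.imwrite("pics/s5.png",cv2.resize(a,(800,600),interpolation=cv2.INTER_CUBIC))
```

```text
t 12.1 pos [ 0.6   -0.285  0.142] tx [-0.991  0.13  -0.   ] F [-0.31  -0.352  0.393] open 0.0002810970653790958
```

View pics/s5.png

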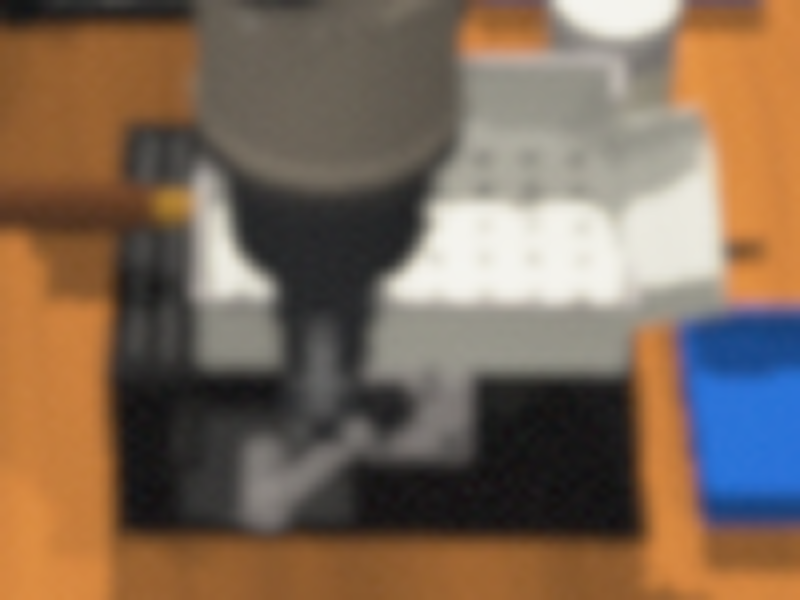

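The lever leans well away, with the knob at crop (385,405). No force rise yet, so I'll continue in small steps.

Emit:
{"fn": "jog_arm", "kwargs": {"offset": [[-0.0005,0,0],[-0.001,0,0],[-0.0015,0,0],[-0.002,0,0],[-0.002,0,0]], "rot": [[0,0,0],[0,0,0],[0,0,0],[0,0,0],[0,0,0]], "gripper": [0,0,0,0,0]}}

```text
time_s: 12.65
eef_pos: [0.601, -0.2853, 0.1421]
tcp_rot: [[-0.991, 0.131, -0.002], [0.131, 0.991, 0.001], [0.002, 0.0, -1.0]]
ft_force: [-8.4, 1.8, 2.1]
opening: 0.0001
grasp_force: 3.5
```

Run:
```python
from h import *
to()
v=np.array([.5755,-.280]) 
n=np.array([-.13,-.9915,0]) 
for cam,uv in [("side",(273.1,254.0))]:
    o,d=ray(cam,uv);p=o+d*((np.array([*v,0])-o)@n)/(d@n);print("knob by eye",p,"lean",np.arctan2((p[:2]-v)@[.9915,-.13],p[2]-.075))
manip.grab_frame("side");
for r in manip.place_of("knob_a","side"):
    o,d=ray("side",r["uv"]);p=o+d*((np.array([*v,0])-o)@n)/(d@n);print(r,p,"lean",np.arctan2((p[:2]-v)@[.9915,-.13],p[2]-.075))
```

```text
t 12.65 pos [ 0.601 -0.285  0.142] tx [-0.991  0.131  0.002] F [-8.391  1.794  2.141] open 0.0001310125502543204
knob by eye [ 0.625 -0.286  0.149] lean 0.5899993618707784
{'uv': [276.4, 252.5], 'conf': 0.65} [ 0.635 -0.288  0.157] lean 0.6278427512403437
```

The force rose to 8 N with the lever at about 0.6 rad lean, so it's at the far stop. Backing off and lifting away.

Emit:
{"fn": "jog_arm", "kwargs": {"offset": [[0.01,0,0],[0.03,0,0],[0.045,0,0],[0.05,0,-0.04],[0.05,0,-0.08]], "rot": [[0,0,0],[0,0,0],[0,0,0],[0,0,0],[0,0,0]], "gripper": [0,0,0,0,0]}}

```text
time_s: 13.25
eef_pos: [0.5506, -0.2788, 0.2228]
tcp_rot: [[-0.991, 0.131, -0.002], [0.131, 0.991, 0.0], [0.002, 0.0, -1.0]]
ft_force: [1.7, -0.5, 0.5]
opening: -0.0001
grasp_force: 0.0
```

Emit:
{"fn": "jog_arm", "kwargs": {"offset": [[0.02,-0.02,-0.04],[0.05,-0.05,-0.08],[0.08,-0.08,-0.1],[0.08,-0.08,-0.1],[0.08,-0.08,-0.1]], "rot": [[0,0,0],[0,0,0],[0,0,0],[0,0,0],[0,0,0]], "gripper": [0,0,0,0,0]}}

```text
time_s: 13.75
eef_pos: [0.4616, -0.3488, 0.3234]
tcp_rot: [[-0.991, 0.133, 0.003], [0.133, 0.991, -0.0], [-0.003, 0.0, -1.0]]
ft_force: [0.7, -0.4, -1.1]
opening: 0.0001
grasp_force: 0.0
```

Run:
```python
from h import *
to()
a=manip.grab_frame("top")[130:250,160:360]
cv2.imwrite("pics/t6.png",cv2.resize(a,(800,480),interpolation=cv2.INTER_CUBIC))
for r in manip.place_of("knob_a","top"): print(r,at_z("top",r["uv"],.145))
```

```text
t 13.75 pos [ 0.462 -0.349  0.323] tx [-0.991  0.133 -0.003] F [ 0.719 -0.441 -1.116] open 9.34733694500516e-05
{'uv': [338.6, 185.0], 'conf': 0.56} [ 0.626 -0.278  0.145]
```

View pics/t6.png

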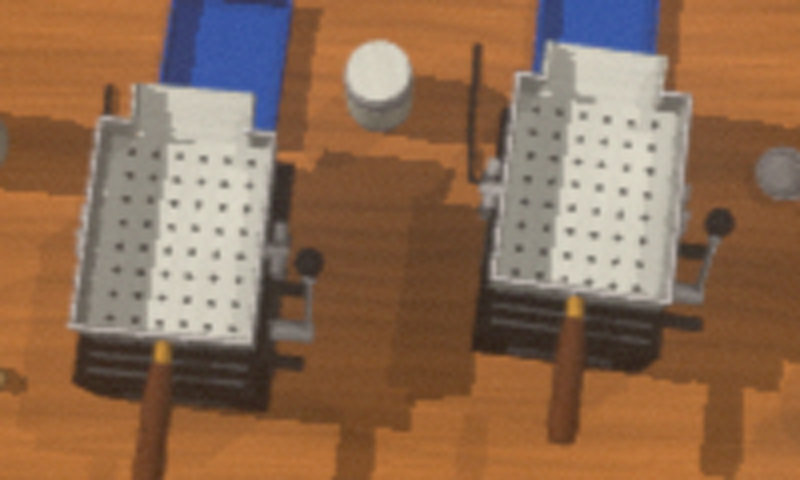

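The right-hand pan is level. Its knob at crop (719,222) is over at the far stop, 96–98 mm from where it started. Everything else is unmoved, so I'm handing in.

```bash
python3 -c "
from rig import manip
print(manip.sign_off())"
```

```text
the job is handed in; nothing more can be done
None
```

The tipped pan on cooler_a sits level again and its air lever is at the far stop (stopped at about 8 N); nothing else looked moved in the last top view, and the job was handed in at about 14 s, result not reported.

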